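# Tare the balance behind a closed draft shield

## Robot

A 7-joint arm with a two-finger parallel gripper is mounted at the origin on the work surface. World frame = base frame: x ahead of the robot, y to its left, z up, the work surface at z = 0. Lengths are in m, angles in rad, forces in N, time in s.
With the tool pointing down it reaches from about 0.4 to 0.85 m from the base axis. Payload 10.4 kg.
Tool frame: the origin (TCP) lies midway between the tips of the shut fingers; the grasp point (between the pads) lies r.grip_point_offset behind it (r.grip_point_offset is the distance from the TCP to the grasp point, in m); z points along the fingers, y is the line along which they close (so a half turn about z gives the same grasp; the last joint's range is limited). The gripper opens to 87 mm and grips with 3 to 60 N. Pads are 19 mm wide; open, the fingers measure 117 mm over their backs; the gripper's body (75 mm by 190 mm) begins 51 mm behind the grasp point.
Start: joints at [1.16, 0.332, -0.065, 1.46, 0.022, 1.35, -0.088], TCP at [0.236, -0.579, 0.223] pointing down, gripper open.
Joint ranges: [-2.6, 2.6], [-0.5, 2.12], [-1.47, 1.34], [0.16, 2.42], [-1.27, 4.41], [0.06, 2.06], [-2.6, 2.6]. Speed limits (rad/s): [2.22, 2.22, 2.79, 2.79, 3.14, 3.14, 3.14].

## Interface

Orientations are given as a unit quaternion [x, y, z, w].
In Python, from bench import r gives the robot as it stands.
- The arm moves only by the tool play_rows, never from a script. Its arguments are lists of equal length, an entry for each row: "claw": the closure, from 0 (fully open) to 1 (shut); "delta_pos": the shift along the tool's x, y, z scaled (see below), a list of three; "delta_rot": the turn, a rotation vector about the tool's x, y, z scaled (see below), a list of three. A call has 1 to 8 rows; each row shifts and turns the commanded pose from where the row before left it, along the tool's axes as they then stand; what a row does not reach is not made up. The controller multiplies each number of a shift by 200 mm and each number of a turn by pi rad. A row lasts 1/10 s, in which the tool goes at most 50 mm and 8.59 degrees, less where a joint would pass 70% of its speed; a pose out of reach is approached as far as the arm can. A call with a number of a shift or a turn outside -1 to 1 is refused whole. A call with a gripper value outside its range is refused whole. The fingers move at their own pace and stop on an object; "squeeze" is the grip in N (left out, the last holds). Time passes only in rows, so rows that do not move let the fingers close. It gives the time, the measured TCP pose, the force, the opening and the grip force at its end, in the units of the state.
- r.read_state(): the state, without advancing time (a new reading comes with each control period).
- r.camera(name): name is "scene" or "top" or "wrist"; returns a dict with "pixels" (420x560x3 uint8, red, green, blue), "camera_matrix" (3x3 intrinsics, pixels), "cam_to_world" (4x4, takes a point from camera to world coordinates); the wrist camera has in their place "hand_eye" (4x4, takes a point from camera to tool coordinates, whose origin is the TCP and whose axes are the flange's). Camera axes: x right, y up, looking along -z (the intrinsics and any distortion apply to the point x, -y, -z); pixel columns grow to the right and rows downward; lengths in m; the calibration is good to about 2 mm. A picture is of the moment at which its call begins: read the wrist's pose just before it. There is no depth.
- r.close_job(): hands the job in; it is judged then, once.
The state is a dict: "time": time; "joint_positions": joint angles; "joint_vel": joint speeds; "joint_torque": joint torques, N m; "ee_pos": TCP position; "eef_rot": TCP orientation; "ft_force": force on the tool from outside, world axes, zero at the start; "torque": the same for the moment, N m; "width": finger opening in m; "grip_force": force on a finger pad.
Only numpy, scipy, OpenCV 4.12 (cv2) and the standard library are available. Lean on these libraries where they do the work, as an engineer would, in place of code of your own. Each camera call takes 0.05 s, during which the arm holds its last target. There are 200 camera calls.

## Task

Tare the laboratory balance for the empty crucible on its pan: with a fingertip ease the sliding lid of the draft shield fully shut without banging it against its stop, then tap the tare key (the wide oblong one), and when that is up again tap the print key (the square one at the end of the row) to record the zero. Only touch, do not pinch or lift anything, keep every touch light, do not press the two round keys or tap a key while the lid is open, and leave the crucible, flasks and jar as they stand.

Things in the scene. Friction and masses are not known exactly. Their poses are not given: they have to be found in the camera images.
- balance: white precision balance, 340 mm deep (x), 205 wide (y), fixed. Origin: under its middle, at bench height; x axis to its back. Front to back: sloped terminal (x -158 to -50 mm) with a row of four keys at x -132, z 46 mm, round, round, oblong, square from +y to -y at y = 80, 42, -8, -64 mm, and a display; clear draft shield (x -50 to 100, y +-88); white rear housing (x 100 to 185), as high
- lid_ridge (a point): middle of the back face of the finger ridge on the draft shield's sliding lid, 8 mm above the lid. The lid is a framed clear pane 154 (x) x 177 x 5 mm on top of the shield, top face 137.5 mm above the bench; the ridge is a grey bar across it, 100 mm long (y), 10 thick (x), 16 high, 8 mm behind the lid's front edge. x axis to the balance's back; moves with the lid
- shield_lid (a joint): how far the lid stands open, m: 0 = shut, against its hard front stop; grows as it slides to the balance's back, 0.1 at most. Starts 0.045 to 0.095 open. It slides with about 1.2 N and stays where it is left; it cannot come off. To shut it, its ridge is pushed towards the keys
- tare_top (a point): centre of the top face of the tare key (third from the +y end): wide oblong, 20 mm (x) x 46 mm (y), black, 9 mm proud of the sloped panel. z axis: the panel's normal (10 degrees off vertical, leaning to the front); y: along the row to the balance's +y end; x: up the slope to the display. Moves down with the key
- tare_key (a joint): travel of the tare key (third from the +y end): 0 up, 0.006 m fully down; a press counts from 2 mm. Sprung: it gives from 1.5 N, needs 2.7 N at 2 mm, 3.9 N at 4 mm and 5.1 N at the bottom, and comes back up when let go
- print_top (a point): centre of the top face of the print key (the last, at the -y end): square, 20 x 20 mm, black, 9 mm proud of the sloped panel. z axis: the panel's normal (10 degrees off vertical, leaning to the front); y: along the row to the balance's +y end; x: up the slope to the display. Moves down with the key
- print_key (a joint): travel of the print key (the last, at the -y end): 0 up, 0.006 m fully down; a press counts from 2 mm. Sprung: it gives from 1.5 N, needs 2.7 N at 2 mm, 3.9 N at 4 mm and 5.1 N at the bottom, and comes back up when let go
- menu_top (a point): centre of the top face of the menu key (second from the +y end; not to be pressed): round, 18 mm across, black, 9 mm proud of the sloped panel. z axis: the panel's normal (10 degrees off vertical, leaning to the front); y: along the row to the balance's +y end; x: up the slope to the display. Moves down with the key
- menu_key (a joint): travel of the menu key (second from the +y end; not to be pressed): 0 up, 0.006 m fully down; a press counts from 2 mm. Sprung: it gives from 1.5 N, needs 2.7 N at 2 mm, 3.9 N at 4 mm and 5.1 N at the bottom, and comes back up when let go
- power_top (a point): centre of the top face of the power key (the first, at the +y end; not to be pressed): round, 18 mm across, black, 9 mm proud of the sloped panel. z axis: the panel's normal (10 degrees off vertical, leaning to the front); y: along the row to the balance's +y end; x: up the slope to the display. Moves down with the key
- power_key (a joint): travel of the power key (the first, at the +y end; not to be pressed): 0 up, 0.006 m fully down; a press counts from 2 mm. Sprung: it gives from 1.5 N, needs 2.7 N at 2 mm, 3.9 N at 4 mm and 5.1 N at the bottom, and comes back up when let go
- crucible: white ceramic crucible, 44 mm across and 34 mm high, standing on the balance's steel pan (110 mm across, top 65 mm above the bench) inside the shield; origin under its middle
- flask_large: stoppered glass volumetric flask, 191 mm high, bulb 66 mm across, loose on the bench beside the balance; origin under its middle
- flask_small: stoppered glass volumetric flask, 157 mm high, bulb 54 mm across, loose on the bench beside the balance; origin under its middle
- jar: amber glass jar with a white cap, 60 mm across and 85 mm high, loose on the bench beside the balance; origin under its middle
Not all that is in view belongs to the job. There is more than one size of the jar; the job needs the larger.

How it is judged:
On the way, in this order (a step that is already met when the one before it is completed fails the run):
1. the shield lid is slid shut (within 4 mm) (value of joint shield_lid below 0.004 m), for 0.2 s.
2. the tare key is pressed (2 mm or more) with the lid shut (value of joint tare_key above 0.002 m and value of joint shield_lid below 0.004 m), for 0.03 s.
3. the tare key is let up again (value of joint tare_key below 0.001 m), for 0.05 s.
4. the print key is pressed (2 mm or more) with the tare key up and the lid shut (value of joint print_key above 0.002 m and value of joint tare_key below 0.001 m and value of joint shield_lid below 0.004 m), for 0.03 s.
At the end, for the whole second after the job is handed in: The lid is shut within 4 mm, all four keys are up (within 1 mm), the crucible stands upright on the pan, and the flasks and jar stand upright and still (value of joint shield_lid below 0.004 m and value of joint each of tare_key, print_key, menu_key, power_key below 0.001 m and z of crucible in the frame of balance between 0.06 and 0.07 m and angle between each of crucible, flask_large, flask_small, jar's own z axis and vertical below 0.1 rad and linear speed of each of crucible, flask_large, flask_small, jar below 0.02 m/s); the robot touches nothing.
It fails at once if a round key (power or menu) is pressed 2 mm or more (value of joint any of power_key, menu_key above 0.002 m).
It fails at once if the tare or print key is pressed while the lid stands open more than 4 mm (value of joint shield_lid above 0.004 m and value of joint any of tare_key, print_key above 0.002 m).
It fails at once if the robot touches any part of the balance with more than 25 N (a light touch stays well below; a pinch does not) (contact force between any of the fingers, the arm and balance above 25 N).
It fails at once if the crucible is shifted or lifted more than 8 mm (distance of crucible from where it was at the start of the episode above 0.008 m).
It fails at once if a flask or the jar is shifted or lifted more than 15 mm (distance of any of flask_large, flask_small, jar from where it was at the start of the episode above 0.015 m).
It also fails if it takes over 58 s, if anything falls off the work surface, if the arm or the gripper's body presses on something with over 40 N, if the wrist force passes 120 N, or if a joint passes its speed limit or range.

## Working session

There is one attempt and no reset: what is moved stays moved. The work goes in short steps, Python scripts to look and compute and a tool call to move; the robot and the scene stay as the last step left them, time stands still between calls to the robot, and variables do not carry over. Pictures are saved under pics/ and viewed, at most 10 in all, crops included, and the job is handed in when it is done.

Besides the shell and the picture viewer there is one more tool, called after "Request:" in YAML: its name, and indented under it one key for each argument. play_rows: Moves the arm, as the interface text tells. Shifts and turns lie within -1 to 1; 1 stands for 200 mm of shift or pi rad of turn. Its arguments: {"type":"object","properties":{"claw":{"type":"array"},"delta_pos":{"type":"array"},"delta_rot":{"type":"array"},"squeeze":{"type":"number"}},"required":["claw","delta_pos","delta_rot"]}

```bash
mkdir -p pics; python3 - <<'E'
from bench import r
import cv2,numpy as np
s=r.read_state();print({k:np.round(v,4) for k,v in s.items()},r.grip_point_offset)
for n in("scene","top"):
    c=r.camera(n);cv2.imwrite(f"pics/{n}0.png",c["pixels"][:,:,::-1]);np.savez(f"{n}0.npz",**c);print(np.round(c["camera_matrix"],1),np.round(c["cam_to_world"],4), [k for k in c])
E
```

```text
{'time': np.float64(0.0), 'joint_positions': array([ 1.1604,  0.3328, -0.0647,  1.4609,  0.0216,  1.3499, -0.0885]), 'joint_vel': array([ 0.0002, -0.    ,  0.0001, -0.0022, -0.0015, -0.0004,  0.0009]), 'joint_torque': array([-1.00000e-04, -6.23252e+01,  2.43000e-02, -3.89883e+01,
       -6.14000e-02,  3.99000e-02,  2.00000e-04]), 'ee_pos': array([ 0.2362, -0.5782,  0.2218]), 'eef_rot': array([ 9.813e-01,  1.927e-01, -2.000e-04, -7.000e-04]), 'ft_force': array([ 0.4065, -0.4629,  0.1509]), 'torque': array([ 0.0101, -0.001 , -0.0326]), 'grip_force': np.float64(0.0), 'width': np.float64(0.0873)} 0.0187
[[521.8   0.  279.5]
 [  0.  521.8 216.5]
 [  0.    0.    1. ]] [[ 0.4047 -0.7435  0.5324  1.2149]
 [ 0.9144  0.3347 -0.2278 -0.2017]
 [-0.0088  0.579   0.8153  1.0289]
 [ 0.      0.      0.      1.    ]] ['pixels', 'camera_matrix', 'cam_to_world']
[[397.4   0.  282.3]
 [  0.  397.4 209.6]
 [  0.    0.    1. ]] [[-0.0228  0.9885 -0.1495  0.4814]
 [-0.9994 -0.0264 -0.0218  0.0453]
 [-0.0255  0.1489  0.9885  0.9591]
 [ 0.      0.      0.      1.    ]] ['pixels', 'camera_matrix', 'cam_to_world']
```

View pics/scene0.png

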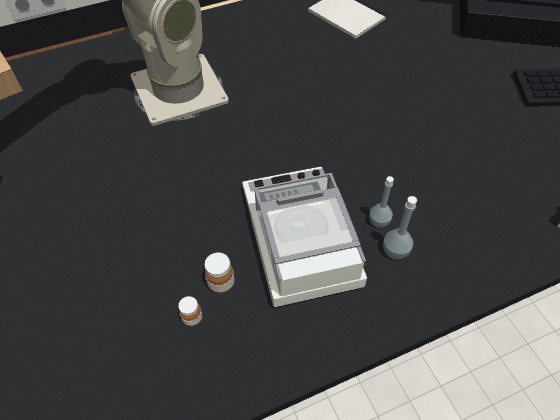

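View pics/top0.png

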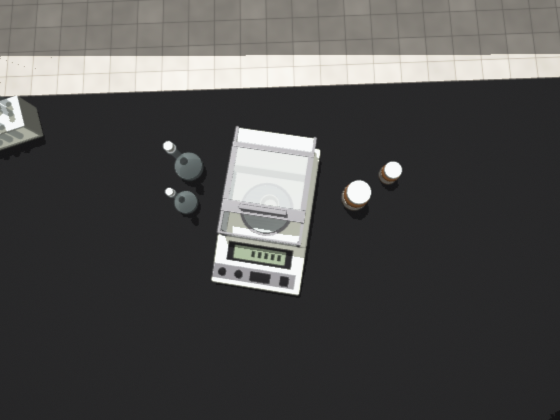

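The top view shows the four keys at about (222,271), (239,274), (260,278) and (284,282), with the lid ridge near (263,211). The flasks are at the left and the jars at the right. Next I zoom in for precise blobs.

```bash
cat > h.py <<'E'
import numpy as np,cv2
def ray(c,u,v,z):
    K=c["camera_matrix"];T=c["cam_to_world"]
    d=T[:3,:3]@np.array([(u-K[0,2])/K[0,0],-(v-K[1,2])/K[1,1],-1.]);o=T[:3,3]
    return o+d*(z-o[2])/d[2]
def proj(c,p):
    K=c["camera_matrix"];T=c["cam_to_world"];q=T[:3,:3].T@(np.array(p)-T[:3,3])
    return K[0,2]+K[0,0]*q[0]/-q[2],K[1,2]-K[1,1]*q[1]/-q[2]
E
python3 - <<'E'
from h import *
for n,(x0,y0,x1,y1) in dict(top=(200,120,330,300),scene=(235,160,375,305)).items():
    c=np.load(n+"0.npz");im=c["pixels"][y0:y1,x0:x1]
    g=cv2.cvtColor(im,cv2.COLOR_RGB2GRAY)
    N,l,st,ce=cv2.connectedComponentsWithStats((g<60).astype(np.uint8))
    for i in range(1,N):
        if 15<st[i,4]<600:
            u,v=ce[i]+[x0,y0];print(n,st[i],u.round(1),v.round(1),ray(c,u,v,.046).round(4))
    cv2.imwrite(f"pics/{n}c.png",cv2.resize(im[...,::-1],None,fx=(3.3 if n=="top" else 4),fy=(3.3 if n=="top" else 4),interpolation=cv2.INTER_CUBIC))
E
```

```text
top [ 28 122  64  26 289] 259.9 252.0 [0.5226 0.1191 0.046 ]
top [ 19 148   6   7  34] 221.7 271.1 [0.4813 0.207  0.046 ]
top [ 35 151   7   7  36] 238.0 273.9 [0.4742 0.1696 0.046 ]
top [ 50 152  20  11 158] 259.4 277.3 [0.4656 0.1211 0.046 ]
top [ 80 157   8   9  61] 283.6 281.1 [0.4558 0.0663 0.046 ]
scene [78 10  7  6 32] 315.6 172.3 [0.4877 0.2077 0.046 ]
scene [63 13  7  6 32] 300.6 175.3 [0.4812 0.17   0.046 ]
scene [ 37  15  19   9 106] 280.9 178.6 [0.4709 0.1218 0.046 ]
scene [19 20 10  7 46] 258.4 183.0 [0.461  0.0666 0.046 ]
```

View pics/topc.png

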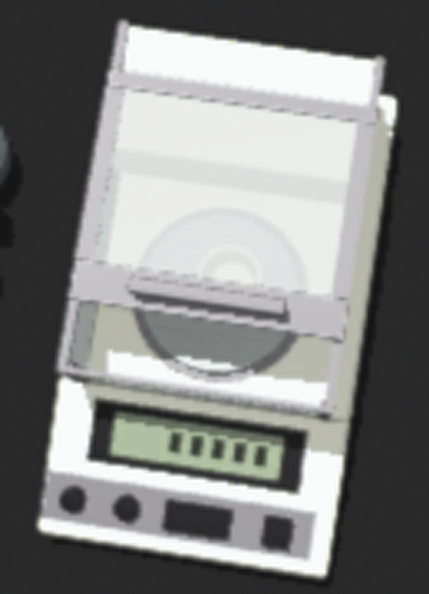

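View pics/scenec.png

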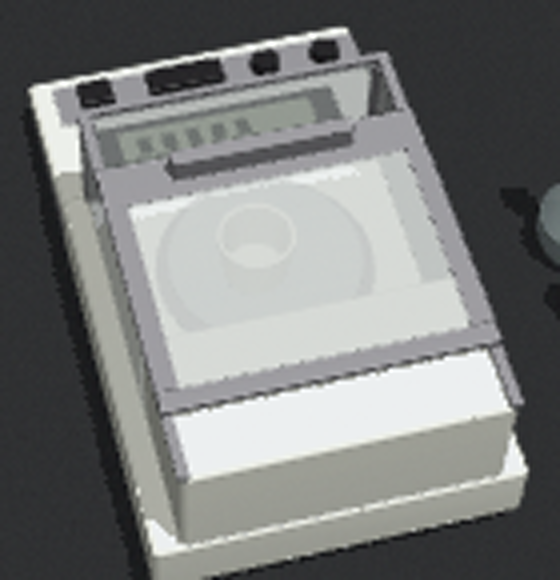

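```bash
python3 - <<'E'
from h import *
from scipy.optimize import least_squares
from bench import r
t=np.load("top0.npz");s=np.load("scene0.npz")
T=np.array([[221.7,271.1],[238,273.9],[259.4,277.3],[283.6,281.1]]);S=np.array([[315.6,172.3],[300.6,175.3],[280.9,178.6],[258.4,183.0]])
ky=[.08,.042,-.008,-.064]
def pt(p,x,y,z):
    c,q=np.cos(p[2]),np.sin(p[2]);return [p[0]+c*x-q*y,p[1]+q*x+c*y,z]
for cams in ("t","s","ts"):
  f=lambda p:np.concatenate([np.subtract(proj(c,pt(p,-.132,y,.046)),o[i]) for k,c,o in(("t",t,T),("s",s,S)) if k in cams for i,y in enumerate(ky)])
  o=least_squares(f,[.6,.1,-.18]);p=o.x;print(cams,p.round(4),abs(o.fun).max().round(2),[np.round(pt(p,-.132,y,0)[:2],4) for y in ky])
# ridge: back face mid at balance x = X ; print projected for opening values
for op in(.05,.06,.07,.08,.09):
  for nm,x in(("front",-.052+op),("ridgeback",-.034+op)):
    print(op,nm,[np.round(proj(c,pt(p,x,0,.1455)),1) for c in(t,s)])
c=r.camera("wrist");print(c["hand_eye"].round(3))
E
```

```text
t [ 0.5969  0.1052 -0.1793] 0.26 [array([0.4813, 0.2074]), array([0.4745, 0.17  ]), array([0.4656, 0.1208]), array([0.4556, 0.0657])]
s [ 0.6026  0.1045 -0.1883] 0.2 [array([0.4879, 0.2078]), array([0.4808, 0.1705]), array([0.4714, 0.1213]), array([0.4609, 0.0663])]
ts [ 0.599   0.1052 -0.1827] 1.35 [array([0.4837, 0.2079]), array([0.4768, 0.1705]), array([0.4677, 0.1214]), array([0.4575, 0.0663])]
0.05 front [array([262. , 213.7]), array([297.6, 192.8])]
0.05 ridgeback [array([263.4, 205.2]), array([299.7, 199.3])]
0.06 front [array([262.8, 209. ]), array([298.7, 196.4])]
0.06 ridgeback [array([264.2, 200.5]), array([300.9, 203. ])]
0.07 front [array([263.6, 204.3]), array([299.9, 200. ])]
0.07 ridgeback [array([265. , 195.9]), array([302.1, 206.7])]
0.08 front [array([264.4, 199.6]), array([301.1, 203.7])]
0.08 ridgeback [array([265.8, 191.2]), array([303.3, 210.4])]
0.09 front [array([265.2, 194.9]), array([302.3, 207.4])]
0.09 ridgeback [array([266.6, 186.6]), array([304.6, 214.2])]
[[ 0.     0.965  0.261  0.071]
 [ 1.    -0.     0.    -0.001]
 [ 0.     0.261 -0.965 -0.162]
 [ 0.     0.     0.     1.   ]]
```

Keys agree between the views within about 3 mm. The balance is at (0.599, 0.105) with yaw -10.5°, and the lid is about 48 mm open. I now shut the fingers and go above the spot behind the ridge.

Request:
play_rows:
  claw: [1,1,1,1,1,1,1,1]
  delta_pos:
    - [0,0,-0.06]
    - [0,0,-0.06]
    - [0,0,-0.06]
    - [0,0,-0.06]
    - [0.083,-0.217,0]
    - [0.083,-0.217,0]
    - [0.083,-0.217,0]
    - [0.083,-0.217,0]
  delta_rot:
    - [0,0,0.0453]
    - [0,0,0.0453]
    - [0,0,0.0453]
    - [0,0,0.0453]
    - [0,0,0]
    - [0,0,0]
    - [0,0,0]
    - [0,0,0]
  squeeze: 5

```text
time: 0.95
ee_pos: [0.3336, -0.418, 0.2704]
eef_rot: [0.996, -0.091, -0.0, -0.0]
ft_force: [1.0, 0.0, 1.4]
width: 0.0306
grip_force: 0.0
```

Request:
play_rows:
  claw: [1,1,1,1,1,1,1,1]
  delta_pos:
    - [0.083,-0.217,0]
    - [0.083,-0.217,0]
    - [0.083,-0.217,0]
    - [0.083,-0.217,0]
    - [0.083,-0.217,0]
    - [0.083,-0.217,0]
    - [0.083,-0.217,0]
    - [0.083,-0.217,0]
  delta_rot:
    - [0,0,0]
    - [0,0,0]
    - [0,0,0]
    - [0,0,0]
    - [0,0,0]
    - [0,0,0]
    - [0,0,0]
    - [0,0,0]

```text
time: 1.75
ee_pos: [0.5268, -0.1006, 0.2706]
eef_rot: [0.996, -0.091, 0.0, 0.0]
ft_force: [1.2, -0.1, -0.3]
width: 0.0004
grip_force: 0.0
```

Request:
play_rows:
  claw: [1,1,1,1]
  delta_pos:
    - [0.083,-0.217,0]
    - [0.083,-0.217,0]
    - [0,0,0]
    - [0,0,0]
  delta_rot:
    - [0,0,0]
    - [0,0,0]
    - [0,0,0]
    - [0,0,0]

```text
time: 2.15
ee_pos: [0.5746, -0.0218, 0.27]
eef_rot: [0.996, -0.089, -0.001, -0.0]
ft_force: [0.3, -0.5, -0.3]
width: 0.0003
grip_force: 0.0
```

Request:
play_rows:
  claw: [1,1,1,1,1]
  delta_pos:
    - [0.085,-0.215,0]
    - [0.085,-0.215,0]
    - [0.085,-0.215,0]
    - [0,0,0.1]
    - [0,0,0]
  delta_rot:
    - [0,0,0]
    - [0,0,0]
    - [0,0,0]
    - [0,0,0]
    - [0,0,0]

```text
time: 2.65
ee_pos: [0.6471, 0.0939, 0.2475]
eef_rot: [0.996, -0.091, -0.002, 0.001]
ft_force: [0.0, -1.3, -0.3]
width: 0.0004
grip_force: 0.0
```

```bash
python3 - <<'E'
from bench import r
import cv2,numpy as np
s=r.read_state();c=r.camera("wrist");print(s["ee_pos"],s["eef_rot"],s["ft_force"],s["joint_positions"].round(2));cv2.imwrite("pics/w1.png",c["pixels"][:,:,::-1]);np.savez("w1.npz",ee=s["ee_pos"],q=s["eef_rot"],**c)
E
```

```text
[0.64706916 0.09389219 0.24749812] [ 9.95886703e-01 -9.05751078e-02 -2.25321359e-03  8.64751709e-04] [ 0.00453555 -1.31578588 -0.33641144] [ 0.16  0.44 -0.53  1.31  0.22  1.45 -2.11]
```

View pics/w1.png

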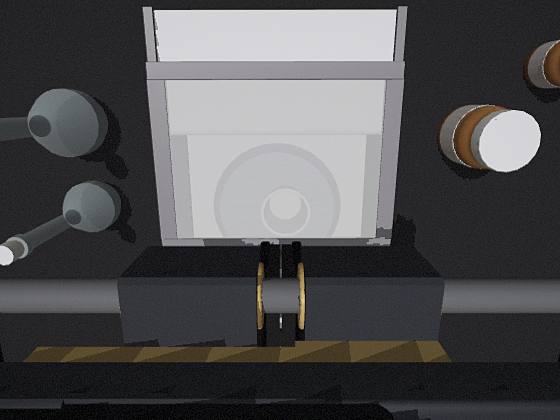

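The wrist view shows the lid's rear frame edge at row 62 (columns 147–405). The fingers hide the ridge, so I compute the opening from the rear edge.

```bash
cat >> h.py <<'E'
from scipy.spatial.transform import Rotation as R
def wc(f):
    d=np.load(f);T=np.eye(4);T[:3,:3]=R.from_quat(d["q"]).as_matrix();T[:3,3]=d["ee"]
    return dict(camera_matrix=d["camera_matrix"],cam_to_world=T@d["hand_eye"],pixels=d["pixels"])
P=np.array([.599,.1052,-.1827])
def bal(w):
    c,s=np.cos(P[2]),np.sin(P[2]);d=np.array(w[:2])-P[:2];return np.array([c*d[0]+s*d[1],-s*d[0]+c*d[1],w[2]])
E
python3 - <<'E'
from h import *
c=wc("w1.npz")
g=cv2.cvtColor(c["pixels"],cv2.COLOR_RGB2GRAY)
print(g[50:85,275],g[50:85,180]); print(g[72,140:156],g[72,396:412])
for u,v in((147,62),(276,62),(405,62),(180,238),(390,238)):print(u,v,bal(ray(c,u,v,.1375)).round(4))
t=np.load("top0.npz");s=np.load("scene0.npz")
# top/scene crops: lid rear corners, ridge back top edge, via crop px
for n,k,f,o,L in(("top",t,3.3,(200,120),[((112,75),.1375),((380,108),.1375),((130,275),.1535),((288,298),.1535)]),("scene",s,4,(235,160),[((163,408),.1375),((508,340),.1375),((168,160),.1535),((353,127),.1535)])):
  for (a,b),z in L:print(n,a,b,bal(ray(k,a/f+o[0],b/f+o[1],z)).round(4))
E
```

```text
[214 214 216 214 215 215 214 215 215 216 225 162 148 155 152 154 153 153
 150 152 151 151 148 146 149 150 150 152 132  92 200 202 198 199 198] [214 211 214 212 213 213 214 215 213 218 222 171 149 157 160 158 156 157
 158 157 155 155 155 155 155 153 155 154 151  85 191 202 198 196 197]
[ 36  37  41  36  37  31  79 170 159 157 157 158 157 156 158 156] [141 142 142 145 142 145 145 146  36  38  42  35  37  31  34  40]
147 62 [0.1479 0.0886 0.1375]
276 62 [0.1481 0.0009 0.1375]
405 62 [ 0.1482 -0.0869  0.1375]
180 238 [0.0209 0.075  0.1375]
390 238 [ 0.0211 -0.0867  0.1375]
top 112 75 [0.1417 0.0863 0.1375]
top 380 108 [ 0.1461 -0.0895  0.1375]
top 130 275 [0.011  0.0489 0.1535]
top 288 298 [ 0.0119 -0.0509  0.1535]
scene 163 408 [ 0.1492 -0.0835  0.1375]
scene 508 340 [0.1518 0.0943 0.1375]
scene 168 160 [ 0.0122 -0.0485  0.1535]
scene 353 127 [0.0142 0.0521 0.1535]
```

Request:
play_rows:
  claw: [1,1,1,1,1,1]
  delta_pos:
    - [0,0,0.2]
    - [0,0,0.18]
    - [0,0,0.1]
    - [0,0,0.0375]
    - [0,0,0]
    - [0,0,0]
  delta_rot:
    - [0,0,0]
    - [0,0,0]
    - [0,0,0]
    - [0,0,0]
    - [0,0,0]
    - [0,0,0]

```text
time: 3.3
ee_pos: [0.6489, 0.094, 0.1491]
eef_rot: [0.996, -0.091, 0.001, -0.0]
ft_force: [0.7, 0.0, 0.7]
width: 0.0005
grip_force: 0.0
```

Request:
play_rows:
  claw: [1,1,1,1,1,1]
  delta_pos:
    - [-0.03,0,0]
    - [-0.04,0,0]
    - [-0.02,0,0]
    - [-0.01,0,0]
    - [0,0,0]
    - [0,0,0]
  delta_rot:
    - [0,0,0]
    - [0,0,0]
    - [0,0,0]
    - [0,0,0]
    - [0,0,0]
    - [0,0,0]

```text
time: 3.9
ee_pos: [0.6285, 0.0983, 0.1471]
eef_rot: [0.996, -0.091, 0.0, 0.0]
ft_force: [-0.2, 0.4, -0.2]
width: 0.0004
grip_force: 0.0
```

Request:
play_rows:
  claw: [1,1,1,1,1,1,1,1]
  delta_pos:
    - [0,0,0.01]
    - [-0.01,0,0]
    - [-0.01,0,0]
    - [-0.01,0,0]
    - [-0.01,0,0]
    - [-0.01,0,0]
    - [-0.01,0,0]
    - [-0.01,0,0]
  delta_rot:
    - [0,0,0]
    - [0,0,0]
    - [0,0,0]
    - [0,0,0]
    - [0,0,0]
    - [0,0,0]
    - [0,0,0]
    - [0,0,0]

```text
time: 4.7
ee_pos: [0.6145, 0.1009, 0.1451]
eef_rot: [0.996, -0.091, 0.0, 0.0]
ft_force: [1.9, -0.9, -1.1]
width: 0.0002
grip_force: 0.6
```

Request:
play_rows:
  claw: [1,1,1,1,1,1,1,1]
  delta_pos:
    - [-0.01,0,0]
    - [-0.01,0,0]
    - [-0.01,0,0]
    - [-0.01,0,0]
    - [-0.01,0,0]
    - [-0.01,0,0]
    - [-0.01,0,0]
    - [-0.01,0,0]
  delta_rot:
    - [0,0,0]
    - [0,0,0]
    - [0,0,0]
    - [0,0,0]
    - [0,0,0]
    - [0,0,0]
    - [0,0,0]
    - [0,0,0]

```text
time: 5.5
ee_pos: [0.5987, 0.1038, 0.1451]
eef_rot: [0.996, -0.091, 0.0, 0.0]
ft_force: [1.9, 0.5, -0.4]
width: 0.0003
grip_force: 0.6
```

Contact made; the lid is sliding at about 1.5 N.

Request:
play_rows:
  claw: [1,1,1,1,1,1,1,1]
  delta_pos:
    - [-0.01,0,0]
    - [-0.01,0,0]
    - [-0.01,0,0]
    - [-0.01,0,0]
    - [-0.01,0,0]
    - [-0.01,0,0]
    - [-0.01,0,0]
    - [-0.01,0,0]
  delta_rot:
    - [0,0,0]
    - [0,0,0]
    - [0,0,0]
    - [0,0,0]
    - [0,0,0]
    - [0,0,0]
    - [0,0,0]
    - [0,0,0]

```text
time: 6.3
ee_pos: [0.583, 0.1067, 0.145]
eef_rot: [0.996, -0.091, 0.0, 0.0]
ft_force: [2.3, -0.7, 0.2]
width: 0.0004
grip_force: 0.6
```

Request:
play_rows:
  claw: [1,1,1,1,1]
  delta_pos:
    - [-0.005,0,0]
    - [-0.005,0,0]
    - [-0.005,0,0]
    - [-0.005,0,0]
    - [0,0,0]
  delta_rot:
    - [0,0,0]
    - [0,0,0]
    - [0,0,0]
    - [0,0,0]
    - [0,0,0]

```text
time: 6.8
ee_pos: [0.579, 0.1074, 0.1451]
eef_rot: [0.996, -0.091, -0.0, 0.0]
ft_force: [0.2, -0.5, -0.5]
width: 0.0005
grip_force: 0.2
```

Request:
play_rows:
  claw: [1,1,1,1]
  delta_pos:
    - [-0.005,0,0]
    - [-0.005,0,0]
    - [-0.005,0,0]
    - [0,0,0]
  delta_rot:
    - [0,0,0]
    - [0,0,0]
    - [0,0,0]
    - [0,0,0]

```text
time: 7.2
ee_pos: [0.5761, 0.108, 0.1451]
eef_rot: [0.996, -0.091, 0.0, 0.0]
ft_force: [0.8, -0.5, -0.7]
width: 0.0005
grip_force: 0.2
```

Request:
play_rows:
  claw: [1,1]
  delta_pos:
    - [-0.005,0,0]
    - [0,0,0]
  delta_rot:
    - [0,0,0]
    - [0,0,0]

```text
time: 7.4
ee_pos: [0.5751, 0.1082, 0.145]
eef_rot: [0.996, -0.091, -0.0, 0.0]
ft_force: [0.6, -0.2, 0.2]
width: 0.0005
grip_force: 0.3
```

Request:
play_rows:
  claw: [1,1]
  delta_pos:
    - [-0.005,0,0]
    - [0,0,0]
  delta_rot:
    - [0,0,0]
    - [0,0,0]

```text
time: 7.6
ee_pos: [0.5742, 0.1083, 0.1451]
eef_rot: [0.996, -0.091, 0.0, 0.0]
ft_force: [-0.6, 0.5, -0.1]
width: 0.0001
grip_force: 0.3
```

Nominal is reached (within error), with no stop felt yet. I continue in 1 mm steps, watching the force.

Request:
play_rows:
  claw: [1,1]
  delta_pos:
    - [-0.005,0,0]
    - [0,0,0]
  delta_rot:
    - [0,0,0]
    - [0,0,0]

```text
time: 7.8
ee_pos: [0.5733, 0.1085, 0.1451]
eef_rot: [0.996, -0.091, 0.0, 0.0]
ft_force: [1.9, -0.7, -0.3]
width: 0.0003
grip_force: 0.7
```

Request:
play_rows:
  claw: [1,1]
  delta_pos:
    - [-0.005,0,0]
    - [0,0,0]
  delta_rot:
    - [0,0,0]
    - [0,0,0]

```text
time: 8.0
ee_pos: [0.5732, 0.1085, 0.1452]
eef_rot: [0.996, -0.091, 0.001, -0.0]
ft_force: [5.7, 0.3, -2.7]
width: 0.0005
grip_force: 3.0
```

Request:
play_rows:
  claw: [1,1]
  delta_pos:
    - [-0.005,0,0]
    - [0,0,0]
  delta_rot:
    - [0,0,0]
    - [0,0,0]

```text
time: 8.2
ee_pos: [0.5731, 0.1085, 0.1452]
eef_rot: [0.996, -0.091, 0.002, -0.0]
ft_force: [10.1, 0.3, -6.9]
width: 0.0004
grip_force: 5.2
```

The stop was met gently (force rose to 10 N at x=0.573). I back off, rise, and move over the tare key.

Request:
play_rows:
  claw: [1,1,1,1,1,1,1,1]
  delta_pos:
    - [0.015,0,0]
    - [0.035,0,0]
    - [0,0,-0.2]
    - [0,0,-0.2]
    - [-0.21,0.011,0]
    - [-0.21,0.011,0]
    - [-0.21,0.011,0]
    - [0,0,0]
  delta_rot:
    - [0,0,0]
    - [0,0,0]
    - [0,0,0]
    - [0,0,0]
    - [0,0,0]
    - [0,0,0]
    - [0,0,0]
    - [0,0,0]

```text
time: 9.0
ee_pos: [0.4521, 0.1244, 0.2252]
eef_rot: [0.996, -0.089, -0.0, 0.001]
ft_force: [0.6, -0.6, 0.8]
width: 0.0003
grip_force: 0.0
```

Request:
play_rows:
  claw: [1,1,1,1]
  delta_pos:
    - [0,0,0]
    - [0,0,0]
    - [0,0,0]
    - [0,0,0]
  delta_rot:
    - [0,0.0278,0]
    - [0,0.0278,0]
    - [0,0,0]
    - [0,0,0]

```text
time: 9.4
ee_pos: [0.4561, 0.1231, 0.2254]
eef_rot: [0.992, -0.09, 0.086, 0.008]
ft_force: [0.8, 0.3, 0.5]
width: 0.0004
grip_force: 0.0
```

```bash
python3 - <<'E'
from bench import r
import cv2,numpy as np
s=r.read_state()
print(s["ee_pos"],s["eef_rot"],s["ft_force"],s["joint_positions"].round(2))
for n in("wrist","scene","top"):
    c=r.camera(n);np.savez(f"{n}2.npz",ee=s["ee_pos"],q=s["eef_rot"],**c);cv2.imwrite(f"pics/{n}2.png",c["pixels"][:,:,::-1])
a=cv2.imread("pics/wrist2.png")
b=cv2.resize(cv2.imread("pics/scene2.png")[120:315,200:400],None,fx=2.15,fy=2.15,interpolation=cv2.INTER_CUBIC)
cv2.imwrite("pics/m2.png",cv2.resize(np.hstack([a,b[:419] if 0 else cv2.resize(b,(430,420))]),None,fx=.8,fy=.8))
E
```

```text
[0.45609451 0.12314457 0.22538941] [ 0.99214381 -0.09026407  0.0862465   0.00803773] [0.77743565 0.26794385 0.53763306] [ 0.25 -0.11 -0.63  1.94  0.03  1.15 -2.14]
```

View pics/m2.png

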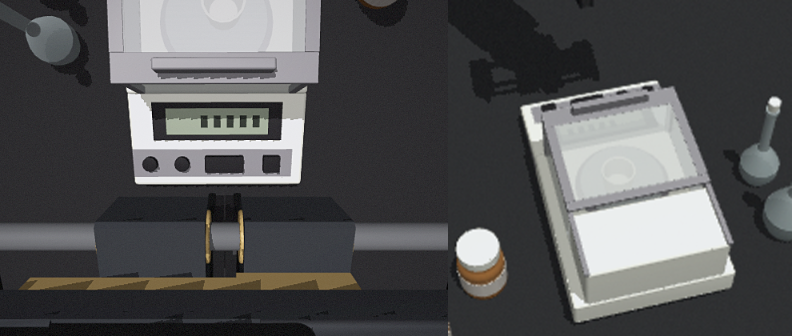

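The wrist view shows the lid shut and all keys clear, with tare at about (280,205) and print at about (338,204) in full pixels. I localise both precisely and compute moves.

```bash
python3 - <<'E'
from h import *
c=wc("wrist2.npz");g=cv2.cvtColor(c["pixels"],cv2.COLOR_RGB2GRAY)
Rt=R.from_quat(np.load("wrist2.npz")["q"]).as_matrix();ee=np.load("wrist2.npz")["ee"]
print("tool z",Rt[:,2].round(3))
N,l,st,ce=cv2.connectedComponentsWithStats((g<60).astype(np.uint8))
for i in range(1,N):
    if 100<st[i,4]<2500 and 185<ce[i][1]<225:
        w=ray(c,*ce[i],.046);print(st[i],ce[i].round(1),w.round(4),bal(w).round(4),"tool mm",(Rt.T@(w-ee)*1000).round(1))
E
```

```text
tool z [ 0.17  -0.032 -0.985]
[ 256  194   49   22 1054] [279.7 204.5] [0.4679 0.122  0.046 ] [-0.132  -0.0073  0.046 ] tool mm [-19.3  -1.1 178.7]
[328 194  22  22 470] [338.5 204.4] [0.458  0.0676 0.046 ] [-0.1318 -0.0626  0.046 ] tool mm [-19.2  54.2 178.8]
[178 196  20  19 281] [187.5 204.9] [0.4832 0.2074 0.046 ] [-0.1324  0.0795  0.046 ] tool mm [-19.6 -87.8 178.6]
[218 196  19  19 274] [227.3 204.7] [0.4766 0.1705 0.046 ] [-0.1322  0.042   0.046 ] tool mm [-19.5 -50.4 178.7]
```

Request:
play_rows:
  claw: [1,1,1,1,1,1,1]
  delta_pos:
    - [-0.048,-0.002,0.2]
    - [-0.048,-0.002,0.2]
    - [0,0,0.2]
    - [0,0,0.15]
    - [0,0,0.08]
    - [0,0,0]
    - [0,0,0]
  delta_rot:
    - [0,0,0]
    - [0,0,0]
    - [0,0,0]
    - [0,0,0]
    - [0,0,0]
    - [0,0,0]
    - [0,0,0]

```text
time: 10.25
ee_pos: [0.4662, 0.1225, 0.0583]
eef_rot: [0.992, -0.09, 0.086, 0.008]
ft_force: [-0.1, 0.2, 0.4]
width: 0.0002
grip_force: 0.0
```

Request:
play_rows:
  claw: [1,1,1,1]
  delta_pos:
    - [0,0,0.02]
    - [0,0,0.015]
    - [0,0,0.01]
    - [0,0,0]
  delta_rot:
    - [0,0,0]
    - [0,0,0]
    - [0,0,0]
    - [0,0,0]

```text
time: 10.65
ee_pos: [0.4675, 0.1219, 0.0494]
eef_rot: [0.992, -0.09, 0.087, 0.008]
ft_force: [-0.3, -0.7, -0.2]
width: 0.0003
grip_force: 0.0
```

Request:
play_rows:
  claw: [1,1,1,1,1]
  delta_pos:
    - [0,0,0.005]
    - [0,0,0.005]
    - [0,0,0.005]
    - [0,0,0.005]
    - [0,0,0]
  delta_rot:
    - [0,0,0]
    - [0,0,0]
    - [0,0,0]
    - [0,0,0]
    - [0,0,0]

```text
time: 11.15
ee_pos: [0.4683, 0.1218, 0.0454]
eef_rot: [0.992, -0.09, 0.087, 0.008]
ft_force: [-0.6, -0.3, 2.5]
width: 0.0004
grip_force: 1.1
```

Request:
play_rows:
  claw: [1,1,1]
  delta_pos:
    - [0,0,0.005]
    - [0,0,0.005]
    - [0,0,0]
  delta_rot:
    - [0,0,0]
    - [0,0,0]
    - [0,0,0]

```text
time: 11.45
ee_pos: [0.4686, 0.1218, 0.0434]
eef_rot: [0.992, -0.09, 0.087, 0.008]
ft_force: [-1.1, -0.6, 3.6]
width: 0.0004
grip_force: 1.7
```

Request:
play_rows:
  claw: [1,1]
  delta_pos:
    - [0,0,0.005]
    - [0,0,0]
  delta_rot:
    - [0,0,0]
    - [0,0,0]

```text
time: 11.65
ee_pos: [0.4688, 0.1218, 0.0424]
eef_rot: [0.992, -0.09, 0.087, 0.008]
ft_force: [-1.4, -0.1, 3.7]
width: 0.0001
grip_force: 2.0
```

The tare key is about 4 mm down (3.8 N). I release it and move to the print key.

Request:
play_rows:
  claw: [1,1,1,1,1,1,1]
  delta_pos:
    - [0,0,-0.03]
    - [0,0,-0.1]
    - [0,0.138,0]
    - [0,0.138,0]
    - [0,0,0.05]
    - [0,0,0]
    - [0,0,0]
  delta_rot:
    - [0,0,0]
    - [0,0,0]
    - [0,0,0]
    - [0,0,0]
    - [0,0,0]
    - [0,0,0]
    - [0,0,0]

```text
time: 12.35
ee_pos: [0.4559, 0.0689, 0.0582]
eef_rot: [0.992, -0.09, 0.087, 0.008]
ft_force: [0.8, 1.2, -0.2]
width: 0.0003
grip_force: 0.0
```

```bash
python3 - <<'E'
from h import *
from bench import r
s=r.read_state();print(bal(s["ee_pos"]).round(4),s["ft_force"].round(1))
E
```

```text
[-0.1341 -0.0617  0.0582] [ 0.8  1.2 -0.2]
```

Request:
play_rows:
  claw: [1,1,1,1,1,1,1]
  delta_pos:
    - [0,0.004,0.02]
    - [0,0,0.02]
    - [0,0,0.01]
    - [0,0,0.01]
    - [0,0,0.005]
    - [0,0,0.005]
    - [0,0,0]
  delta_rot:
    - [0,0,0]
    - [0,0,0]
    - [0,0,0]
    - [0,0,0]
    - [0,0,0]
    - [0,0,0]
    - [0,0,0]

```text
time: 13.05
ee_pos: [0.4581, 0.067, 0.0444]
eef_rot: [0.992, -0.09, 0.087, 0.008]
ft_force: [-1.9, 1.9, 2.8]
width: 0.0006
grip_force: 1.3
```

Request:
play_rows:
  claw: [1,1,1]
  delta_pos:
    - [0,0,0.005]
    - [0,0,0.003]
    - [0,0,0]
  delta_rot:
    - [0,0,0]
    - [0,0,0]
    - [0,0,0]

```text
time: 13.35
ee_pos: [0.4586, 0.0668, 0.0429]
eef_rot: [0.992, -0.09, 0.087, 0.008]
ft_force: [-2.3, 3.3, 4.1]
width: 0.0005
grip_force: 1.8
```

The print key is about 4 mm down. I release it and retreat upwards.

Request:
play_rows:
  claw: [1,1,1,1,1,1]
  delta_pos:
    - [0,0,-0.03]
    - [0,0,-0.15]
    - [0,0,-0.2]
    - [0,0,-0.2]
    - [0,0,0]
    - [0,0,0]
  delta_rot:
    - [0,0,0]
    - [0,0,0]
    - [0,0,0]
    - [0,0,0]
    - [0,0,0]
    - [0,0,0]

```text
time: 13.95
ee_pos: [0.4392, 0.07, 0.1581]
eef_rot: [0.992, -0.09, 0.088, 0.008]
ft_force: [0.5, -0.7, 0.8]
width: 0.0006
grip_force: 0.0
```

```bash
python3 - <<'E'
from bench import r
import cv2,numpy as np
print(r.read_state()["ft_force"])
a=r.camera("wrist")["pixels"];b=r.camera("scene")["pixels"]
cv2.imwrite("pics/m3.png",cv2.resize(np.hstack([a,b]),None,fx=.71,fy=.71)[:,:,::-1])
E
```

```text
[ 0.46917754 -0.71887194  0.81487136]
```

View pics/m3.png

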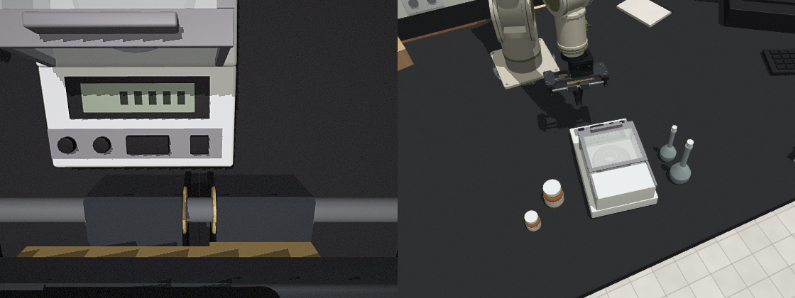

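The lid is shut, all keys are up, and the flasks and jars are where they stood. The gripper is clear of everything.

```bash
python3 -c "
from bench import r
print(r.close_job())"
```

```text
the job is handed in; nothing more can be done
None
```

I eased the lid shut against its stop (10 N at most), tapped tare and then print (each about 4 mm down by force and travel), and handed the job in at about 14 s with the arm clear; no verdict was returned.

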